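# Unlock the fixture lock by feel with its T-key

### The arm

A 6-joint arm with a two-finger parallel gripper is mounted at the origin on a cart in front of the work surface, level with it; the furniture and walls round the work are solid. World frame = base frame: x ahead of the robot, y to its left, z up, the work surface at z = 0. Lengths are in m, angles in degrees, forces in N, time in s.
With the tool pointing down it reaches from about 0.4 to 0.825 m from the base axis. Payload 7 kg.
Tool frame: the origin (TCP) lies at the centre of the arm's flange, where the gripper is bolted on; the fingertips stand 178 mm ahead of it and the grasp point (between the pads) lies 159 mm ahead of it (r.tips_ahead is the z of the fingertips in the tool frame, in m); z points along the fingers, y is the line along which they close (so a half turn about z gives the same grasp; the last joint's range is limited). The gripper opens to 88 mm and grips with 3 to 60 N. Pads are 19 mm wide; open, the fingers measure 130 mm over their backs; the gripper's body (78 mm by 193 mm) begins 47 mm behind the grasp point.
Start: joints at [88.7, 20.546, 0.682, 0, -70.136, -16.507], TCP at [0.206, 0.643, 0.405] pointing down, gripper open.
Joint ranges: [-176.03, 176.03], [-82.01, 121.73], [-58.28, 71.71], [-173.87, 95.51], [-174.79, -0.11], [-173.66, 173.66]. Speed limits (degrees/s): [136.94, 136.94, 172.46, 180, 180, 180].

### API

Orientations are given as [roll, pitch, yaw] about the fixed x, y, z axes, in that order (R = Rz(yaw) Ry(pitch) Rx(roll)).
In Python, from plant import r gives the robot as it stands. The module is installed in compiled form; this text tells all that it offers.
- The arm moves only by the shell command python3 -m pendant 'ROWS' [FORCE]. ROWS is JSON, a list that holds one entry, the list of rows, each a list of 7 numbers: the shift along the tool's x, y, z in m, then the turn, a rotation vector about the tool's x, y, z in degrees, then the gripper command: -1 is shut, 1 is fully open, values between are in proportion. A call has 1 to 5 rows; each row is the pose to reach, as a shift and turn from the pose commanded when the call began, along the tool's axes at that moment; what a row does not reach only later rows make up. A row lasts 1/10 s, in which the tool goes at most 50 mm and 8.59 degrees, less where a joint would pass 70% of its speed; a pose out of reach is approached as far as the arm can. A call with a gripper value outside its range is refused whole. The fingers move at their own pace and stop on an object; FORCE is the grip in N (left out, the last holds). Time passes only in rows, so rows that repeat a pose let the fingers close. It gives the time, the measured TCP pose, the force, the opening and the grip force at its end, in the units of the state.
- r.get_state(): the state, without advancing time (a new reading comes with each control period).
- r.capture(name): name is "scene" or "top" or "wrist"; returns the picture (420x560x3 uint8, red, green, blue); there is no depth.
- r.camera_params(name): a dict with "fx", "fy", "cx", "cy" (pixels), "R" (3x3) and "t" (3): a world point X has camera coordinates R X + t. Camera axes: x right, y down, z forward; pixel columns grow to the right and rows downward; lengths in m; the calibration is good to about 2 mm. The wrist camera is an equidistant fisheye: a pixel r from the principal point sees the ray r / f radians off the axis. A picture is of the moment at which its call begins: read the wrist's pose just before it. camera_params takes no time and is no camera call; for the wrist camera it gives the pose at the moment of the call.
- r.close_job(): hands the job in; it is judged then, once.
The state is a dict: "time_s": time; "joints": joint angles; "qd": joint speeds; "joint_torque": joint torques, N m; "tcp_pos": TCP position; "eef_rot": TCP orientation; "contact_force": force on the tool from outside, world axes, zero at the start; "moment": the same for the moment, N m; "gripper_width": finger opening in m; "gripper_force": force on a finger pad.
Only numpy, scipy, OpenCV 4.12 (cv2) and the standard library are available. Lean on these libraries where they do the work, as an engineer would, in place of code of your own. Each camera call takes 0.05 s, during which the arm holds its last target. There are 200 camera calls.

### The job

Take the T-handled key out of its stand and set its foot through the keyhole of the grey fixture lock. Pressing only lightly, turn the key anticlockwise (seen from above), gently back and forth, until you feel it drop into the hidden slot inside, then turn it clockwise until the bolt is fully drawn out of its keeper, its end about flush with the case. Never force the lock; leave the key standing upright in it, fully down in the slot, let go of it, and leave the V-block, the oil stone and the hex nut alone.

Things in the scene. Friction and masses are not known exactly. Their poses are not given: they have to be found in the camera images.
- key_handle (a point): Centre of the T-key's handle, a flat black bar 64 mm long (point x), 14 mm thick (point y), 20 mm high; z points up. The key stands upright in its stand at the start, is 86 mm tall, about 0.11 kg and the same turned by half a turn. Below the handle: a round steel shaft of 16 mm diameter with a 22 mm collar under the handle.
- key_foot (a point): Centre of the underside of the key, 76 mm below the handle's centre, same axes. The lowest 8 mm of the key are a flat steel cross bit, 44 mm long (along x, parallel to the handle), 6 mm thick.
- key_stand: Aluminium key stand on a dark foot, 86 x 52 x 34 mm, fixed, with a slot 52 x 19 mm open at the top along its x; the slot's floor is 8 mm above the work surface and the key stands on it. Origin: centre of its underside.
- lock: Grey square lock case, 84 x 84 mm, 45 mm high, on a dark base plate screwed to the work surface (fixed). Origin: under the centre of the case at work surface height; z up. Its top is 14 mm thick (31 to 45 mm above the work surface); below it there is room to turn the key's bit. Forcing the lock means more than 25 N between key and lock.
- keyhole (a point): Centre of the keyhole in the case's top face, 45 mm above the work surface. Square opening 19 x 19 mm for the shaft, crossed by a slot 49 mm long (x of this point) and 9.5 mm wide for the bit, so the key enters only with its handle along x (either way round). Its y points to the keeper.
- turnplate (a point): Centre of the turnplate's upper face inside the lock, 25 mm under the keyhole's face; fixed point with the lock's axes, it does not show the turnplate's angle. The face has one straight slot across it for the bit, 8.5 mm wide, 8 mm deep, at the start at an unknown angle between 20 and 69 degrees anticlockwise of lock x, seen from above.
- slot_floor (a point): Centre of the slot's floor, 12 mm above the work surface, where the key's underside finally rests. The turnplate is sprung: under the bit it yields from about 2 N and is solid after 3 mm at about 5 N; with the bit over the slot the push vanishes and the key can go 8 mm down. The slot has about 3 degrees of play either way.
- bolt_tip (a point): Middle of the end face of the lock's square steel bolt (10 x 10 mm), which comes out of the case on its +y side, 25 mm above the work surface, and at the start reaches 5 mm between the posts of a steel keeper.
- bolt (a joint): How far the bolt is drawn into the case: 0 = locked (start), 0.010 m = fully drawn, its end flush with the case, 0.0135 m at the stop. With the bit in the slot, turning it takes about 0.15 N m; turned clockwise, the turnplate draws the bolt only from 10 degrees before lock x on and meets a solid stop 15 degrees past lock x (the key up to 3 degrees further). Friction holds it where it is left.
- v_block: Bystander: steel V-block, 45 x 40 x 30 mm, origin under its centre.
- oil_stone: Bystander: brown oil stone, 24 x 90 x 12 mm, origin under its centre.
- hex_nut: Bystander: black hex nut, 28 x 24 x 13 mm, origin under its centre.
There are look-alikes about, which are no part of the job. Leave any orange or turquoise look-alike of the part that bears key_handle alone.

How it is judged (in metres and radians):
On the way, in this order (a step that is already met when the one before it is completed fails the run):
1. the key is lifted out of its stand (height (world z) of key_foot above 0.045 m), for 0.1 s.
2. the key's bit has dropped into the hidden slot with the bolt still out (z of key_foot in the frame of lock below 0.0155 m and horizontal distance between key_foot and keyhole below 0.006 m and value of joint bolt below 0.003 m), for 0.1 s.
3. the bolt is drawn (value of joint bolt above 0.0085 m), for 0.1 s.
At the end, for the whole second after the job is handed in: The bolt is drawn by at least 8.5 mm (10 mm is flush with the case); the key stands in the lock with its bottom less than 15.5 mm above the lock's underside (12 mm is fully down) and within 6 mm of the keyhole's axis, within 10 degrees of upright, at rest (value of joint bolt above 0.0085 m and z of key_foot in the frame of lock below 0.0155 m and horizontal distance between key_foot and keyhole below 0.006 m and angle between key_handle's own z axis and vertical below 0.17 rad and linear speed of key below 0.02 m/s); the robot touches nothing.
It fails at once if the lock is forced: more than 25 N between key and lock (contact force between key and lock above 25 N).
It fails at once if a bystander (V-block, oil stone, hex nut) is moved by more than 15 mm (distance of any of v_block, oil_stone, hex_nut from where it was at the start of the episode above 0.015 m).
It also fails if it takes over 72 s, if anything falls off the work surface, if the arm or the gripper's body presses on something with over 40 N, if the wrist force passes 120 N, or if a joint passes its speed limit or range.

## Working session

There is one attempt and no reset: what is moved stays moved. The work goes in short steps, Python scripts to look and compute and a shell command to move; the robot and the scene stay as the last step left them, time stands still between calls to the robot, and variables do not carry over. Pictures are saved under pics/ and viewed, at most 10 in all, crops included, and the job is handed in when it is done.

```bash
mkdir -p pics; python3 - <<'E'
from plant import r
import cv2,numpy as np
print(r.get_state())
for n in("scene","top","wrist"):
    p=r.camera_params(n); print(n,{k:np.round(v,4).tolist() for k,v in p.items()})
    cv2.imwrite(f"pics/{n}0.png",r.capture(n)[:,:,::-1])
a=cv2.imread("pics/scene0.png");b=cv2.imread("pics/top0.png")
E
```

```text
{'time_s': 0.0, 'joints': array([ 8.86973342e+01,  2.05913225e+01,  6.33154119e-01, -1.98107949e-02,
       -7.01345097e+01, -1.65054783e+01]), 'qd': array([ 0.0002085 , -0.05194353,  0.07371477,  0.05657667, -0.00427198,
        0.10659128]), 'joint_torque': array([-4.82042105e-04, -5.82721674e+01,  2.93047446e+01,  6.99722752e+00,
        6.70033711e-03, -1.58403782e-04]), 'tcp_pos': array([0.20639407, 0.64246766, 0.40371997]), 'eef_rot': array([ 1.79905849e+02, -8.47712885e-03, -1.78148842e+01]), 'contact_force': array([ 0.34056167, -0.18522548,  0.11793076]), 'moment': array([-0.04014507,  0.01687215,  0.0339805 ]), 'gripper_force': 0.0, 'gripper_width': 0.08791773527178724}
scene {'fx': 448.6804, 'fy': 448.6804, 'cx': 279.5521, 'cy': 204.6982, 'R': [[0.8095, -0.5869, 0.0147], [-0.4077, -0.58, -0.7053], [0.4224, 0.565, -0.7088]], 't': [-0.417, 0.2236, 0.9248]}
top {'fx': 546.0085, 'fy': 546.0085, 'cx': 284.3752, 'cy': 210.004, 'R': [[-0.0207, -0.9998, 0.004], [-0.9941, 0.0201, -0.1064], [0.1063, -0.0062, -0.9943]], 't': [-0.0403, 0.4627, 1.5155]}
wrist {'fx': 325.1923, 'fy': 325.1923, 'cx': 276.2026, 'cy': 211.671, 'R': [[-0.3059, -0.9521, 0.0023], [-0.9228, 0.2971, 0.2452], [-0.2341, 0.0729, -0.9695]], 't': [0.6729, -0.0305, 0.389]}
```

View pics/top0.png

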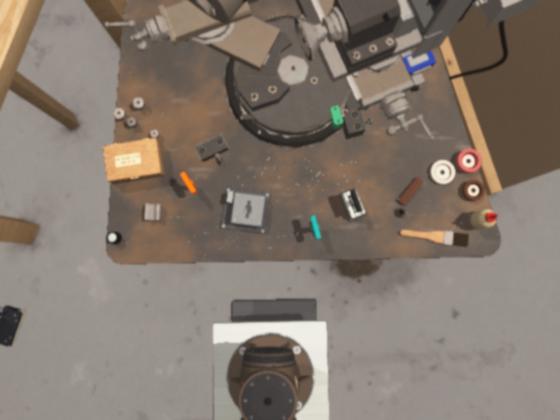

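View pics/scene0.png

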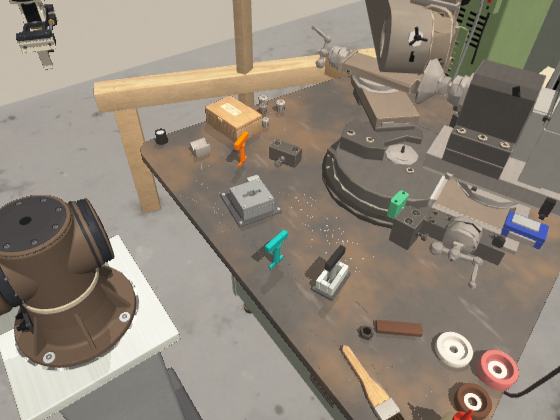

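Candidates for the key: black T-handle in an aluminium stand (top 352,203; scene 332,265); turquoise T (top 316,227; scene 277,245); orange T (top 189,183; scene 241,147); green block on the machine (top 337,115); dark block with stub (top 212,148). By the description I choose the black one in the aluminium stand; the lock is at top (247,210). The crops below check this choice.

```bash
python3 - <<'E'
import cv2,numpy as np
a=cv2.imread("pics/scene0.png");b=cv2.imread("pics/top0.png")
f=lambda im,x,y,w,h:cv2.resize(im[y:y+h,x:x+w],(400,300),interpolation=cv2.INTER_CUBIC)
o=np.vstack([np.hstack([f(b,320,180,64,48),f(b,216,186,64,48)]),np.hstack([f(a,296,230,80,60),f(a,212,168,80,60)])])
cv2.imwrite("pics/crop1.png",o)
E
```

```text
(no output)
```

View pics/crop1.png

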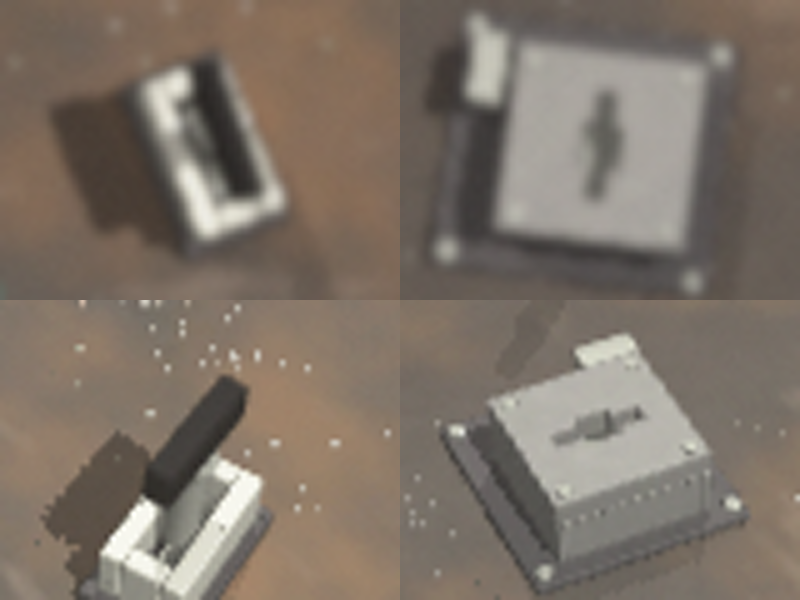

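The crops show the black handle standing upright in the aluminium stand (scene ≈(335,258)), so the choice holds. The lock's keyhole is at top ≈(248,209), with the keeper on its left (+y) side.

```bash
cat > h.py <<'E'
from plant import r
import numpy as np, cv2
from scipy.spatial.transform import Rotation as Rot
def ray(p,uv,fish=False):
    d=np.array([(uv[0]-p["cx"])/p["fx"],(uv[1]-p["cy"])/p["fy"]])
    if fish:
        n=np.hypot(*d); v=np.r_[np.sin(n)*d/max(n,1e-9),np.cos(n)]
    else: v=np.r_[d,1]
    R=np.array(p["R"]); return -R.T@p["t"],R.T@v
def plane(p,uv,z,fish=False):
    c,v=ray(p,uv,fish); return c+v*(z-c[2])/v[2]
def proj(p,X,fish=False):
    c=np.array(p["R"])@X+p["t"]; 
    if not fish: return np.array([p["cx"]+p["fx"]*c[0]/c[2],p["cy"]+p["fy"]*c[1]/c[2]])
    rr=np.hypot(c[0],c[1]); th=np.arctan2(rr,c[2]); return np.array([p["cx"],p["cy"]])+p["fx"]*th*c[:2]/rr
def move_to(yaw,pos):
    "shift in the tool axes and turn (tool z down) from now to a pose pointing down with yaw"
    s=r.get_state(); R0=Rot.from_euler("xyz",s["eef_rot"],degrees=True); R1=Rot.from_euler("xyz",[180,0,yaw],degrees=True)
    print("shift",np.round(R0.inv().apply(np.array(pos)-s["tcp_pos"]),4),"turn",np.round((R0.inv()*R1).as_rotvec(degrees=True),2))
E
python3 - <<'E'
from h import *
t=r.camera_params("top");s=r.camera_params("scene")
print("key",plane(t,(357,200.5),.094),plane(s,(335.4,258),.084))
print("lock",plane(t,(248,209.2),.045),plane(s,(252,193.5),.045))
print("top key ends",plane(t,(320+205*.16,180+62*.16),.09),plane(t,(320+255*.16,180+192*.16),.09))
w=r.camera_params("wrist"); st=r.get_state()
R0=Rot.from_euler("xyz",st["eef_rot"],degrees=True)
c=-w["R"].T@w["t"]; print("cam in tool",R0.inv().apply(c-st["tcp_pos"]),"axis",R0.inv().apply(w["R"][2]),R0.inv().apply(w["R"][0]))
E
```

```text
key [ 0.47622381 -0.2459374   0.094     ] [ 0.47957942 -0.24408944  0.084     ]
lock [0.46392889 0.05150701 0.045     ] [0.46647914 0.05116001 0.045     ]
top key ends [ 0.5058461  -0.23610946  0.09      ] [ 0.44869502 -0.2558019   0.09      ]
cam in tool [0.06592117 0.00105885 0.02081215] axis [-2.45322275e-01  8.13563715e-04  9.69441241e-01] [-4.67524631e-05  9.99999637e-01 -8.51039552e-04]
```

```bash
python3 - <<'E'
from h import *
move_to(-161,[0.466,0.051,0.31]); move_to(-161,[0.478,-0.245,0.36])
E
```

```text
shift [0.4281 0.4837 0.0946] turn [ 2.0000e-02 -9.0000e-02  1.4319e+02]
shift [0.53   0.7619 0.045 ] turn [ 2.0000e-02 -9.0000e-02  1.4319e+02]
```

```bash
for i in 1; do
python3 -m pendant '[[[0.0285,0.032,0.0063,0,0,0,0.2],[0.057,0.064,0.0126,0,0,0,0.2],[0.086,0.097,0.019,0,0,0,0.2],[0.114,0.129,0.025,0,0,0,0.2],[0.143,0.161,0.0315,0,0,0,0.2]]]' 20
python3 -m pendant '[[[0.0285,0.032,0.0063,0,0,0,0.2],[0.057,0.064,0.0126,0,0,0,0.2],[0.086,0.097,0.019,0,0,0,0.2],[0.114,0.129,0.025,0,0,0,0.2],[0.143,0.161,0.0315,0,0,0,0.2]]]'
python3 -m pendant '[[[0.0285,0.032,0.0063,0,0,0,0.2],[0.057,0.064,0.0126,0,0,0,0.2],[0.086,0.097,0.019,0,0,0,0.2],[0.114,0.129,0.025,0,0,0,0.2],[0.143,0.161,0.0315,0,0,0,0.2]]]'
python3 -m pendant '[[[0,0,0,0,0,8,0.2],[0,0,0,0,0,16,0.2],[0,0,0,0,0,24,0.2],[0,0,0,0,0,32,0.2],[0,0,0,0,0,40,0.2]]]'
python3 -m pendant '[[[0,0,0,0,0,8,0.2],[0,0,0,0,0,16,0.2],[0,0,0,0,0,24,0.2],[0,0,0,0,0,32,0.2],[0,0,0,0,0,40,0.2]]]'
python3 -m pendant '[[[0,0,0,0,0,8,0.2],[0,0,0,0,0,16,0.2],[0,0,0,0,0,24,0.2],[0,0,0,0,0,32,0.2],[0,0,0,0,0,40,0.2]]]'
python3 -m pendant '[[[0,0,0,0,0,8,0.2],[0,0,0,0,0,16,0.2],[0,0,0,0,0,23,0.2],[0,0,0,0,0,23,0.2],[0,0,0,0,0,23,0.2]]]'
done
python3 - <<'E'
from h import *
import pickle
w=r.camera_params("wrist");im=r.capture("wrist")
cv2.imwrite("pics/lock_w.png",im[:,:,::-1]);pickle.dump(w,open("lock_w.pkl","wb"))
print(proj(w,np.array([.466,.051,.045]),True))
move_to(-161,[0.478,-0.245,0.36])
E
```

```text
time_s: 0.65
tcp_pos: [0.2937, 0.4439, 0.3728]
eef_rot: [180.0, 0.0, -17.8]
contact_force: [0.8, 0.3, 0.4]
gripper_width: 0.0552
gripper_force: 0.0
time_s: 1.15
tcp_pos: [0.3804, 0.2469, 0.3416]
eef_rot: [-180.0, -0.0, -17.8]
contact_force: [1.2, 0.8, 0.8]
gripper_width: 0.0522
gripper_force: 0.0
time_s: 1.65
tcp_pos: [0.4674, 0.0499, 0.3101]
eef_rot: [-180.0, -0.0, -17.8]
contact_force: [0.1, 0.4, 0.4]
gripper_width: 0.0525
gripper_force: 0.0
time_s: 2.15
tcp_pos: [0.4671, 0.0514, 0.3101]
eef_rot: [180.0, 0.0, -58.2]
contact_force: [0.2, 0.2, 0.3]
gripper_width: 0.0527
gripper_force: 0.0
time_s: 2.65
tcp_pos: [0.4671, 0.0515, 0.3101]
eef_rot: [180.0, -0.0, -98.1]
contact_force: [0.4, -0.1, -0.8]
gripper_width: 0.0523
gripper_force: 0.0
time_s: 3.15
tcp_pos: [0.4671, 0.0515, 0.3101]
eef_rot: [180.0, -0.0, -138.1]
contact_force: [0.3, 0.3, -0.9]
gripper_width: 0.0526
gripper_force: 0.0
time_s: 3.65
tcp_pos: [0.4671, 0.0515, 0.3101]
eef_rot: [-180.0, -0.0, -160.6]
contact_force: [0.2, 0.4, -0.5]
gripper_width: 0.0525
gripper_force: 0.0
[277.50862727 215.6142216 ]
shift [ 0.0882 -0.2834 -0.0499] turn [-0.   -0.01  0.38]
```

View pics/lock_w.png

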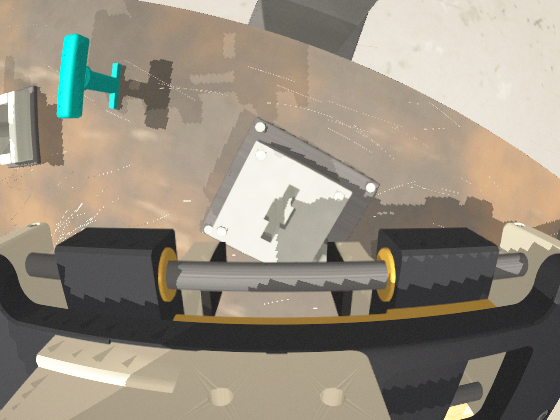

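The wrist view shows the keyhole centre near (281,212), with its slot running from about (295,187) to (266,238). The turquoise look-alike is at (73,75). Next I look at the key.

```bash

python3 -m pendant '[[[0.012,-0.04,-0.007,0,0,0,0.2],[0.025,-0.08,-0.014,0,0,0,0.2],[0.037,-0.12,-0.021,0,0,0,0.2],[0.05,-0.16,-0.028,0,0,0,0.2],[0.062,-0.2,-0.035,0,0,0,0.2]]]' | head -2
python3 -m pendant '[[[0.013,-0.042,-0.007,0,0,0,0.2],[0.026,-0.083,-0.015,0,0,0,0.2],[0.026,-0.083,-0.015,0,0,0,0.2],[0.026,-0.083,-0.015,0,0,0,0.2]]]' | head -2
python3 - <<'E'
from h import *
import pickle
w=r.camera_params("wrist");im=r.capture("wrist")[:,:,::-1]
cv2.imwrite("pics/key_w.png",im);pickle.dump(w,open("key_w.pkl","wb"))
u=proj(w,np.array([.478,-.245,.094]),True); print(u)
f=lambda im,x,y,w,h:cv2.resize(im[y:y+h,x:x+w],(w*4,h*4),interpolation=cv2.INTER_CUBIC)
a=f(cv2.imread("pics/lock_w.png"),231,150,100,150); x,y=int(u[0])-50,int(u[1])-75;print(x,y)
cv2.imwrite("pics/crop2.png",np.hstack([a,f(im,x,y,100,150)]))
E
```

```text
time_s: 4.2
tcp_pos: [0.4741, -0.1593, 0.3456]
time_s: 4.6
tcp_pos: [0.4768, -0.2457, 0.3599]
[277.84219264 218.70410024]
227 143
```

View pics/crop2.png

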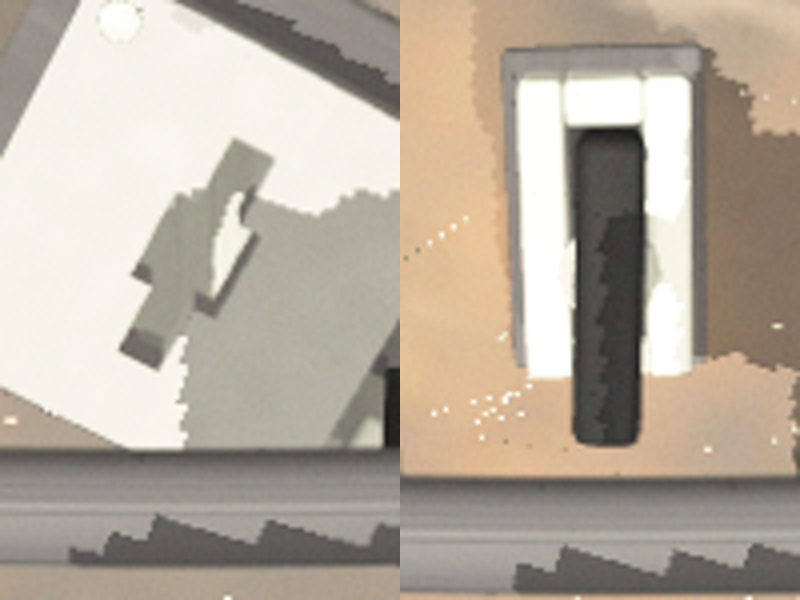

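The right crop shows the black handle (top face about x 575–643, y 130–443 in the crop) above the stand's slot. The left crop shows the keyhole's cross, with end midpoints near (254,148) and (138,360).

```bash
python3 - <<'E'
from h import *
import pickle
L=pickle.load(open("lock_w.pkl","rb"));K=pickle.load(open("key_w.pkl","rb"))
def pt(p,c,ox,oy,z): return plane(p,((c[0]+.5)/4-.5+ox,(c[1]+.5)/4-.5+oy),z,True)
q=[pt(L,c,231,150,.045) for c in [(254.5,148),(138.5,360),(180,195),(258,237),(133,277),(210,318)]]
e,f=q[:2]; d=e-f
print("slot c",(e+f)/2,"len",np.linalg.norm(d),"yaw",np.degrees(np.arctan2(d[1],d[0])),"sq",np.mean(q[2:],0))
print("square dirs",[np.degrees(np.arctan2(*(q[a]-q[b])[1::-1])) for a,b in((2,4),(3,5))])
for yt in(130,146):
  a=pt(K,(211.5,yt),227,143,.094);b=pt(K,(206.5,443),227,143,.094);d=a-b
  print("key",(a+b)/2,np.linalg.norm(d),np.degrees(np.arctan2(d[1],d[0])))
# stand top rim z=.034: outer corners of the white
s=[pt(K,c,227,143,.034) for c in [(117,75),(290,75),(292,372),(127,378)]]
print("stand c",np.mean(s,0),np.linalg.norm(s[0]-s[3]),np.linalg.norm(s[0]-s[1]),[np.degrees(np.arctan2(*(s[a]-s[b])[1::-1])) for a,b in((0,3),(1,2))])
print("tcp",r.get_state()["tcp_pos"],r.get_state()["eef_rot"])
E
```

```text
slot c [0.46403051 0.05191052 0.045     ] len 0.048171359900513105 yaw 171.60597378604675 sq [0.46421808 0.05195615 0.045     ]
square dirs [np.float64(170.07192089764897), np.float64(170.09099565606576)]
key [ 0.47528393 -0.2450996   0.094     ] 0.06337090919861736 -161.62085499356152
key [ 0.47673578 -0.24459264  0.094     ] 0.060295650812807265 -161.66518957303825
stand c [ 0.47563514 -0.24510098  0.034     ] 0.07476063655686742 0.04064579099668012 [np.float64(-159.7449350791999), np.float64(-159.57672183224304)]
tcp [ 0.47678056 -0.24480229  0.35976658] [ 1.79970526e+02 -2.51161081e-02 -1.60796937e+02]
```

```bash

python3 -m pendant '[[[0.0014,0,0.035,0,0,0.2,0.2],[0.0014,0,0.07,0,0,0.2,0.2],[0.0014,0,0.09,0,0,0.2,0.2],[0.0014,0,0.105,0,0,0.2,0.2],[0.0014,0,0.105,0,0,0.2,0.2]]]'
python3 -m pendant '[[[0,0,0,0,0,0,-0.5],[0,0,0,0,0,0,-1],[0,0,0,0,0,0,-1],[0,0,0,0,0,0,-1],[0,0,0,0,0,0,-1]]]' 30
python3 -m pendant '[[[0,0,0,0,0,0,-1],[0,0,0,0,0,0,-1]]]'
python3 - <<'E'
from h import *
import pickle
w=r.camera_params("wrist");pickle.dump((w,r.get_state()),open("grip_w.pkl","wb"))
im=r.capture("wrist")[:,:,::-1];cv2.imwrite("pics/grip_w.png",im)
E
```

```text
time_s: 5.15
tcp_pos: [0.4751, -0.2436, 0.2531]
eef_rot: [179.9, -0.2, -160.9]
contact_force: [0.5, 0.3, 0.0]
gripper_width: 0.0523
gripper_force: 0.0
time_s: 5.65
tcp_pos: [0.4758, -0.2451, 0.2557]
eef_rot: [-180.0, 0.0, -161.0]
contact_force: [-0.4, -0.8, -0.1]
gripper_width: 0.0181
gripper_force: 0.0
time_s: 5.85
tcp_pos: [0.4758, -0.2451, 0.2555]
eef_rot: [-180.0, 0.0, -161.0]
contact_force: [-0.1, 1.1, 3.8]
gripper_width: 0.0141
gripper_force: 29.9
```

View pics/grip_w.png

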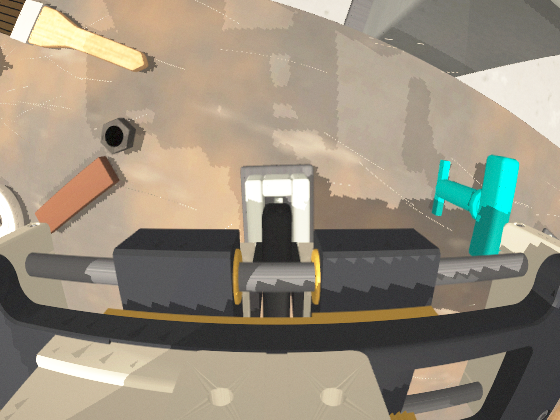

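```bash

python3 -m pendant '[[[0,0,-0.02,0,0,0,-1],[0,0,-0.05,0,0,0,-1],[0,0,-0.09,0,0,0,-1],[0,0,-0.13,0,0,0,-1],[0,0,-0.15,0,0,0,-1]]]' 40
python3 -m pendant '[[[0,0,0,0,0,0,-1],[0,0,0,0,0,0,-1]]]'
python3 - <<'E'
from h import *
import pickle
w,s=pickle.load(open("grip_w.pkl","rb"))
R0=Rot.from_euler("xyz",s["eef_rot"],degrees=True)
for x in(.032,.02): print(x,proj(w,s["tcp_pos"]+R0.apply([x,0,.161]),True))
im=r.capture("wrist"); 
g=cv2.imread("pics/grip_w.png",0)
for v in(212,218,224,230): print(v,g[v,255:300].tolist())
g=cv2.cvtColor(im,cv2.COLOR_RGB2GRAY)
cv2.imwrite("pics/lift_w.png",im[:,:,::-1])
for v in(204,212,218,224,230): print(v,g[v,255:300].tolist())
print("c",g[190:250,277].tolist())
move_to(-188.9,[0.4641,.0519,.4])
E
```

```text
time_s: 6.4
tcp_pos: [0.4761, -0.2454, 0.4086]
eef_rot: [-179.9, 0.2, -161.0]
contact_force: [1.0, -0.8, -1.5]
gripper_width: 0.0137
gripper_force: 39.9
time_s: 6.6
tcp_pos: [0.4754, -0.245, 0.4047]
eef_rot: [180.0, 0.0, -161.0]
contact_force: [-0.6, -0.1, -2.3]
gripper_width: 0.0134
gripper_force: 39.9
0.032 [278.57262485 208.87958396]
0.02 [278.52272075 234.58593261]
212 [211, 212, 212, 214, 212, 205, 191, 139, 33, 39, 40, 42, 38, 37, 38, 40, 36, 38, 36, 38, 38, 43, 36, 40, 42, 50, 40, 38, 36, 37, 36, 33, 35, 38, 36, 33, 89, 161, 192, 225, 234, 242, 243, 244, 245]
218 [212, 213, 210, 213, 211, 208, 175, 31, 40, 35, 34, 42, 42, 42, 45, 44, 40, 42, 44, 44, 41, 45, 42, 43, 43, 46, 40, 41, 43, 44, 41, 38, 41, 37, 40, 35, 62, 122, 186, 223, 233, 241, 242, 243, 245]
224 [211, 211, 213, 211, 211, 210, 177, 35, 36, 41, 39, 39, 44, 41, 41, 42, 42, 42, 44, 44, 44, 41, 45, 41, 40, 44, 44, 45, 42, 46, 40, 40, 37, 40, 36, 36, 76, 138, 178, 220, 233, 240, 242, 245, 246]
230 [214, 209, 211, 211, 210, 210, 184, 67, 40, 33, 38, 40, 40, 44, 40, 37, 40, 37, 45, 43, 43, 38, 41, 48, 44, 41, 45, 42, 42,
[... 697 characters left out ...]
, 179, 182, 183, 237, 254, 31, 35, 30, 31, 35, 37, 38, 40, 36, 38, 41, 39, 40, 41, 39, 36, 37, 38, 34, 41, 41, 39, 37, 40, 37, 34, 35, 37, 34, 118, 210, 231, 228, 212, 183, 181, 181, 178]
230 [182, 178, 185, 197, 180, 178, 159, 56, 32, 36, 38, 36, 39, 38, 38, 41, 36, 38, 42, 40, 35, 40, 39, 36, 38, 39, 38, 37, 40, 35, 37, 38, 39, 33, 36, 31, 87, 155, 178, 177, 176, 176, 177, 175, 177]
c [102, 100, 101, 100, 103, 108, 134, 141, 238, 248, 227, 190, 155, 69, 35, 27, 32, 35, 30, 39, 33, 34, 38, 34, 39, 39, 35, 40, 41, 39, 38, 37, 40, 36, 36, 38, 41, 42, 39, 43, 39, 41, 39, 40, 39, 39, 40, 43, 38, 36, 38, 36, 38, 41, 39, 36, 40, 36, 39, 38]
shift [-0.0859  0.2844  0.0043] turn [ 0.05 -0.08 27.87]
```

```bash

python3 -m pendant '[[[-0.01,0.03,0,0,0,0,-1],[-0.023,0.075,0,0,0,0,-1],[-0.036,0.12,0,0,0,0,-1],[-0.048,0.16,0,0,0,0,-1],[-0.0575,0.19,0,0,0,0,-1]]]' |head -2
python3 -m pendant '[[[-0.01,0.03,0.01,0,0,7,-1],[-0.019,0.065,0.03,0,0,14,-1],[-0.0288,0.0954,0.044,0,0,21,-1],[-0.0288,0.0954,0.044,0,0,28,-1],[-0.0288,0.0954,0.044,0,0,28,-1]]]' |head -3
python3 -m pendant '[[[0,0,0.02,0,0,0,-1],[0,0,0.04,0,0,0,-1],[0,0,0.06,0,0,0,-1],[0,0,0.06,0,0,0,-1],[0,0,0.06,0,0,0,-1]]]' 
python3 - <<'E'
from h import *
import pickle
w=r.camera_params("wrist");s=r.get_state()
im=r.capture("wrist")[:,:,::-1];cv2.imwrite("pics/hover.png",im);pickle.dump((w,s),open("hover.pkl","wb"))
R0=Rot.from_euler("xyz",s["eef_rot"],degrees=True)
for n,x in(("footend",[.0224,0,.2475]),("handle",[.032,0,.151]),): print(n,proj(w,s["tcp_pos"]+R0.apply(x),True))
yaw=np.radians(171); 
print("slot end",proj(w,np.array([.4637+.0245*np.cos(yaw),.0531+.0245*np.sin(yaw),.045]),True))
move_to(-189,[.4641,.053,.2975])
cv2.imwrite("pics/hoverc.png",cv2.resize(im[130:280,200:360],None,fx=4.9,fy=4,interpolation=cv2.INTER_CUBIC) if 0 else cv2.resize(im[130:250,200:360],(800,600),interpolation=cv2.INTER_CUBIC))
E
```

```text
time_s: 7.15
tcp_pos: [0.4675, -0.0448, 0.4037]
time_s: 7.65
tcp_pos: [0.464, 0.0536, 0.3593]
eef_rot: [-179.9, -0.2, 171.0]
time_s: 8.15
tcp_pos: [0.4646, 0.0524, 0.3011]
eef_rot: [-179.9, -0.1, 171.1]
contact_force: [0.2, -0.9, -0.8]
gripper_width: 0.0137
gripper_force: 39.9
footend [277.99503353 192.25480143]
handle [279.07562876 213.24277   ]
slot end [279.1760259  186.22013636]
shift [0.0008 0.0003 0.0042] turn [-0.01  0.02  0.06]
```

View pics/hoverc.png

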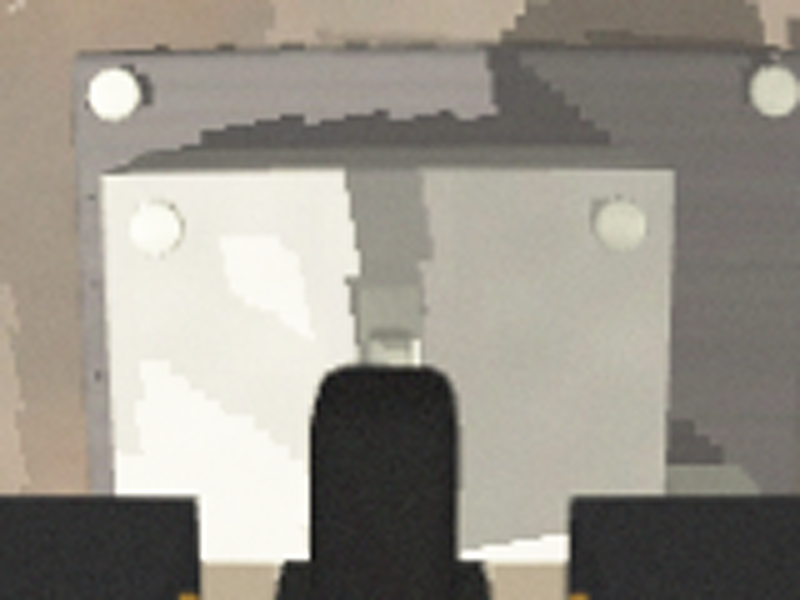

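The hover crop shows the bit's end at about (393,335–360), laterally centred on the slot (x 358–424, end at y≈284). The yaw is aligned too; next I work out the offset along x.

```bash
python3 - <<'E'
from h import *
import pickle
w,s=pickle.load(open("hover.pkl","rb"))
R0=Rot.from_euler("xyz",s["eef_rot"],degrees=True)
T=lambda u,v,z:np.round(1e3*R0.inv().apply(plane(w,((u+.5)/5-.5+200,(v+.5)/5-.5+130),z,True)-s["tcp_pos"]),1)
zf=s["tcp_pos"][2]-.2475
print("slot end",T(391,284,.045),"bit end low",T(393,331,zf),"bit top edge",T(393,340,zf+.008),"handle low edge",T(385,366,zf+.066))
print("case edge +x",T(390,172,.045),"case left/right",T(108,300,.045),T(669,300,.045))
E
python3 - <<'E'
import cv2
g=cv2.imread("pics/hover.png",0); print(g[178:210,276:281].mean(1).round().tolist())
E
```

```text
slot end [ 2.510e+01 -1.000e-01  2.561e+02] bit end low [1.980e+01 1.000e-01 2.475e+02] bit top edge [2.020e+01 1.000e-01 2.395e+02] handle low edge [ 29.6  -1.  181.5]
case edge +x [ 41.6  -0.3 256.2] case left/right [ 22.9 -42.1 256.2] [ 22.9  41.2 256.1]
[148.0, 149.0, 148.0, 148.0, 148.0, 146.0, 147.0, 147.0, 147.0, 154.0, 158.0, 161.0, 162.0, 162.0, 162.0, 162.0, 162.0, 150.0, 134.0, 135.0, 155.0, 165.0, 192.0, 198.0, 187.0, 87.0, 33.0, 31.0, 34.0, 32.0, 33.0, 34.0]
```

```bash

python3 -m pendant '[[[0.0022,-0.0002,0,0,0,0,-1],[0.0022,-0.0002,0.002,0,0,0,-1],[0.0022,-0.0002,0.004,0,0,0,-1],[0.0022,-0.0002,0.006,0,0,0,-1],[0.0022,-0.0002,0.006,0,0,0,-1]]]' 
python3 -m pendant '[[[0,0,0.001,0,0,0,-1],[0,0,0.002,0,0,0,-1],[0,0,0.003,0,0,0,-1],[0,0,0.003,0,0,0,-1]]]'
python3 -m pendant '[[[0,0,0.001,0,0,0,-1],[0,0,0.002,0,0,0,-1],[0,0,0.003,0,0,0,-1],[0,0,0.003,0,0,0,-1]]]'
```

```text
time_s: 8.7
tcp_pos: [0.4622, 0.053, 0.295]
eef_rot: [-180.0, -0.0, 171.0]
contact_force: [0.3, -0.5, -1.2]
gripper_width: 0.0136
gripper_force: 39.9
time_s: 9.1
tcp_pos: [0.4622, 0.053, 0.292]
eef_rot: [-180.0, -0.0, 171.0]
contact_force: [-0.3, -0.4, -1.4]
gripper_width: 0.0135
gripper_force: 39.9
time_s: 9.5
tcp_pos: [0.4622, 0.053, 0.289]
eef_rot: [-180.0, -0.0, 171.0]
contact_force: [0.2, 0.4, -2.0]
gripper_width: 0.0135
gripper_force: 39.9
```

```bash

python3 -m pendant '[[[0,0,0.0015,0,0,0,-1],[0,0,0.003,0,0,0,-1],[0,0,0.0045,0,0,0,-1],[0,0,0.006,0,0,0,-1],[0,0,0.006,0,0,0,-1]]]' | grep -E 'pos|force'
python3 -m pendant '[[[0,0,0.0015,0,0,0,-1],[0,0,0.003,0,0,0,-1],[0,0,0.0045,0,0,0,-1],[0,0,0.006,0,0,0,-1],[0,0,0.006,0,0,0,-1]]]' | grep -E 'pos|force'
python3 -m pendant '[[[0,0,0.0015,0,0,0,-1],[0,0,0.003,0,0,0,-1],[0,0,0.0045,0,0,0,-1],[0,0,0.005,0,0,0,-1],[0,0,0.005,0,0,0,-1]]]' | grep -E 'pos|force'
```

```text
tcp_pos: [0.4622, 0.053, 0.2829]
contact_force: [-0.5, 0.4, -1.9]
gripper_force: 39.9
tcp_pos: [0.4622, 0.053, 0.2769]
contact_force: [0.8, 0.1, -2.5]
gripper_force: 39.9
tcp_pos: [0.4623, 0.053, 0.272]
contact_force: [-0.1, 0.2, -1.1]
gripper_force: 39.9
```

```bash

python3 -m pendant '[[[0,0,0.001,0,0,0,-1],[0,0,0.002,0,0,0,-1],[0,0,0.003,0,0,0,-1],[0,0,0.003,0,0,0,-1]]]' | grep -E 'pos|force'
python3 -m pendant '[[[0,0,0.0005,0,0,0,-1],[0,0,0.001,0,0,0,-1],[0,0,0.0015,0,0,0,-1],[0,0,0.0015,0,0,0,-1]]]' | grep -E 'pos|force'
python3 -m pendant '[[[0,0,0.0005,0,0,0,-1],[0,0,0.001,0,0,0,-1],[0,0,0.0015,0,0,0,-1],[0,0,0.0015,0,0,0,-1]]]' | grep -E 'pos|force'
```

```text
tcp_pos: [0.4622, 0.053, 0.269]
contact_force: [0.7, 0.2, -2.0]
gripper_force: 39.9
tcp_pos: [0.4623, 0.053, 0.2676]
contact_force: [0.5, -0.2, -1.3]
gripper_force: 39.9
tcp_pos: [0.4623, 0.053, 0.2663]
contact_force: [-0.7, -0.6, 1.3]
gripper_force: 39.9
```

```bash

for k in 1 2 3; do
python3 -m pendant '[[[0,-0.00007,0,0,0,-2,-1],[0,-0.00014,0,0,0,-4,-1],[0,-0.0002,0,0,0,-6,-1],[0,-0.00028,0,0,0,-8,-1],[0,-0.00028,0,0,0,-8,-1]]]' | grep -E 'pos|rot|contact'
python3 -c "
from plant import r; print(r.get_state()['moment'].round(3), r.get_state()['contact_force'].round(1))"
done
```

```text
tcp_pos: [0.4625, 0.0528, 0.2664]
eef_rot: [180.0, 0.0, 179.0]
contact_force: [0.3, 0.3, 1.8]
[ 0.009 -0.187  0.057] [0.3 0.3 1.8]
tcp_pos: [0.4625, 0.0526, 0.2663]
eef_rot: [180.0, 0.0, -173.0]
contact_force: [0.4, -0.1, 2.3]
[ 0.062 -0.211  0.035] [ 0.4 -0.1  2.3]
tcp_pos: [0.4625, 0.0524, 0.2663]
eef_rot: [180.0, 0.0, -165.1]
contact_force: [-0.1, 1.8, 2.0]
[ 0.605 -0.171 -0.021] [-0.1  1.8  2. ]
```

```bash

python3 -m pendant '[[[0,0.0007,0,0,0,0,-1],[0,0.0007,0,0,0,-2,-1],[0,0.0006,0,0,0,-4,-1],[0,0.0006,0,0,0,-6,-1],[0,0.0006,0,0,0,-6,-1]]]' | grep -E 'pos|rot|contact'
python3 -c "
from plant import r; print(r.get_state()['moment'].round(3), r.get_state()['contact_force'].round(1))"
python3 -m pendant '[[[0,0,0,0,0,0,-1],[0,0,0,0,0,-2,-1],[0,-0.0001,0,0,0,-4,-1],[0,-0.0002,0,0,0,-6,-1],[0,-0.0002,0,0,0,-6,-1]]]' | grep -E 'pos|rot|contact'
python3 -c "
from plant import r; print(r.get_state()['moment'].round(3), r.get_state()['contact_force'].round(1))"
```

```text
tcp_pos: [0.4621, 0.0526, 0.266]
eef_rot: [-180.0, -0.0, -159.1]
contact_force: [1.2, -0.9, -0.9]
[-0.459 -0.681 -0.021] [ 1.2 -0.9 -0.9]
tcp_pos: [0.4622, 0.0523, 0.2661]
eef_rot: [-180.0, -0.0, -153.1]
contact_force: [3.5, -2.8, -1.5]
[-1.27  -1.301 -0.097] [ 3.5 -2.8 -1.5]
```

```bash

python3 -m pendant '[[[-0.0002,-0.0005,0,0,0,2,-1],[-0.0002,-0.0005,0,0,0,4,-1],[-0.0002,-0.0005,0,0,0,4,-1]]]' | grep -E 'pos|rot|contact'
python3 -c "
from plant import r; print(r.get_state()['moment'].round(3), r.get_state()['contact_force'].round(1))"
python3 -m pendant '[[[0,0,0.0005,0,0,0,-1],[0,0,0.001,0,0,0,-1],[0,0,0.001,0,0,0,-1]]]' | grep -E 'pos|rot|contact'
python3 -c "
from plant import r; print(r.get_state()['moment'].round(3), r.get_state()['contact_force'].round(1))"
```

```text
tcp_pos: [0.4623, 0.0522, 0.2659]
eef_rot: [180.0, -0.0, -157.2]
contact_force: [0.2, -0.4, -1.6]
[ 0.064 -0.139 -0.04 ] [ 0.2 -0.4 -1.6]
tcp_pos: [0.4625, 0.0522, 0.265]
eef_rot: [180.0, -0.0, -157.0]
contact_force: [0.2, 0.2, -1.5]
[ 0.125 -0.14  -0.05 ] [ 0.2  0.2 -1.5]
```

```bash

python3 -m pendant '[[[0,0,0.0005,0,0,0,-1],[0,0,0.001,0,0,0,-1],[0,0,0.0015,0,0,0,-1],[0,0,0.002,0,0,0,-1],[0,0,0.002,0,0,0,-1]]]' | grep -E 'pos|rot|contact'
python3 -c "
from plant import r; print(r.get_state()['moment'].round(3), r.get_state()['contact_force'].round(1))"
python3 -m pendant '[[[0,0,0.0005,0,0,0,-1],[0,0,0.001,0,0,0,-1],[0,0,0.0015,0,0,0,-1],[0,0,0.002,0,0,0,-1],[0,0,0.002,0,0,0,-1]]]' | grep -E 'pos|rot|contact'
python3 -c "
from plant import r; print(r.get_state()['moment'].round(3), r.get_state()['contact_force'].round(1))"
```

```text
tcp_pos: [0.4626, 0.0522, 0.2631]
eef_rot: [-180.0, -0.0, -157.0]
contact_force: [-0.4, -0.6, -1.0]
[ 0.078 -0.141  0.044] [-0.4 -0.6 -1. ]
tcp_pos: [0.4626, 0.0522, 0.2611]
eef_rot: [-180.0, -0.0, -157.0]
contact_force: [-0.3, -0.0, -1.9]
[ 0.031 -0.082 -0.026] [-0.3 -0.  -1.9]
```

```bash

python3 -m pendant '[[[0,0,0.0005,0,0,0,-1],[0,0,0.001,0,0,0,-1],[0,0,0.001,0,0,0,-1]]]' | grep -E 'pos|contact'
for k in 1 2; do
python3 -m pendant '[[[0,0.00007,0,0,0,2,-1],[0,0.00014,0,0,0,4,-1],[0,0.0002,0,0,0,6,-1],[0,0.00028,0,0,0,8,-1],[0,0.00028,0,0,0,8,-1]]]' | grep -E 'pos|rot|contact'
python3 -c "
from plant import r; print(r.get_state()['moment'].round(3), r.get_state()['contact_force'].round(1))"
done
```

```text
tcp_pos: [0.4626, 0.0522, 0.2601]
contact_force: [0.6, -1.0, -2.1]
tcp_pos: [0.4625, 0.0523, 0.2602]
eef_rot: [-180.0, -0.0, -165.0]
contact_force: [0.6, -2.8, -1.4]
[-0.791 -0.446  0.056] [ 0.6 -2.8 -1.4]
tcp_pos: [0.4624, 0.0526, 0.2602]
eef_rot: [-180.0, -0.0, -173.0]
contact_force: [1.1, -2.0, -0.8]
[-0.876 -0.362  0.091] [ 1.1 -2.  -0.8]
```

```bash

for k in 1 2; do
python3 -m pendant '[[[0,0,0,0,0,2,-1],[0,0,0,0,0,4,-1],[0,0.0001,0,0,0,6,-1],[0,0.0001,0,0,0,8,-1],[0,0.0001,0,0,0,8,-1]]]' | grep -E 'pos|rot|contact'
python3 -c "
from plant import r; print(r.get_state()['moment'].round(3), r.get_state()['contact_force'].round(1))"
done
```

```text
tcp_pos: [0.4623, 0.0527, 0.2601]
eef_rot: [-180.0, -0.0, 179.0]
contact_force: [-0.2, -1.7, -1.6]
[-0.717 -0.193  0.101] [-0.2 -1.7 -1.6]
tcp_pos: [0.4623, 0.0529, 0.2601]
eef_rot: [-180.0, -0.0, 171.1]
contact_force: [-0.9, -0.1, -0.8]
[-0.421  0.038  0.112] [-0.9 -0.1 -0.8]
```

Forces stay small. The key is now along lock x and has about 13.5° further to go clockwise.

```bash

python3 -m pendant '[[[0,0,0,0,0,2,-1],[0,0,0,0,0,4,-1],[0,0.0001,0,0,0,6,-1],[0,0.0001,0,0,0,8,-1],[0,0.0001,0,0,0,8,-1]]]' | grep -E 'pos|rot|contact'
python3 -c "
from plant import r; print(r.get_state()['moment'].round(3), r.get_state()['contact_force'].round(1))"
python3 -m pendant '[[[0,0,0,0,0,1.5,-1],[0,0,0,0,0,3,-1],[0,0.0001,0,0,0,4.5,-1],[0,0.0001,0,0,0,5.5,-1],[0,0.0001,0,0,0,5.5,-1]]]' | grep -E 'pos|rot|contact'
python3 -c "
from plant import r; print(r.get_state()['moment'].round(3), r.get_state()['contact_force'].round(1))
import cv2
cv2.imwrite('pics/turned_top.png',r.capture('top')[:,:,::-1]);cv2.imwrite('pics/turned_w.png',r.capture('wrist')[:,:,::-1])
cv2.imwrite('pics/turned_s.png',r.capture('scene')[:,:,::-1])
s=cv2.imread('pics/turned_s.png')[150:225,210:310];w=cv2.imread('pics/turned_top.png')[180:240,210:290]
import numpy as np
cv2.imwrite('pics/turned.png',np.hstack([cv2.resize(s,(400,300),interpolation=2),cv2.resize(w,(400,300),interpolation=2)]))"
```

```text
tcp_pos: [0.4623, 0.0531, 0.2601]
eef_rot: [180.0, -0.0, 163.1]
contact_force: [-1.2, -0.9, -0.6]
[-0.19   0.15   0.129] [-1.2 -0.9 -0.6]
tcp_pos: [0.4624, 0.0532, 0.2602]
eef_rot: [180.0, -0.0, 157.5]
contact_force: [-0.8, 1.4, -1.8]
[0.185 0.347 0.192] [-0.8  1.4 -1.8]
```

View pics/turned.png

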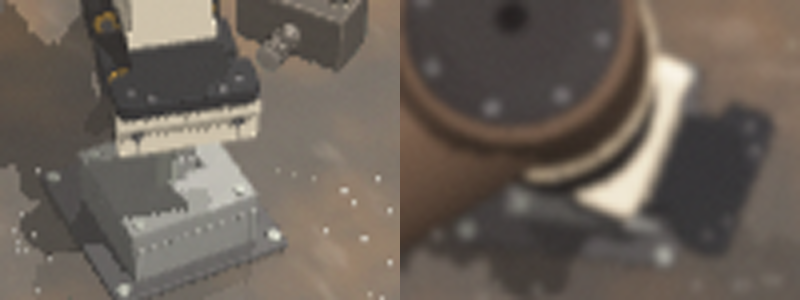

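The view is blocked by the gripper, so the bolt can't be seen. Torque rose only to 0.19 N m, so it is not at the stop. I add 1° for margin, let go and back off.

```bash

python3 -m pendant '[[[0,-0.0001,0,0,0,0.6,-1],[0,-0.0001,0,0,0,1.2,-1],[0,-0.0001,0,0,0,1.2,-1]]]' | grep -E 'pos|rot|contact'
python3 -c "
from plant import r; print(r.get_state()['moment'].round(3), r.get_state()['contact_force'].round(1))"
python3 -m pendant '[[[0,0,0,0,0,0,-1],[0,0,0,0,0,0,-0.9],[0,0,0,0,0,0,-0.6],[0,0,0,0,0,0,0],[0,0,0,0,0,0,0.2]]]' 10 | grep -E 'pos|force|width'
python3 -m pendant '[[[0,0,0,0,0,0,0.2],[0,0,0,0,0,0,0.2],[0,0,0,0,0,0,0.2]]]' | grep -E 'pos|force|width'
python3 -m pendant '[[[0,0,-0.01,0,0,0,0.2],[0,0,-0.03,0,0,0,0.2],[0,0,-0.06,0,0,0,0.2],[0,0,-0.09,0,0,0,0.2],[0,0,-0.09,0,0,0,0.2]]]' | grep -E 'pos|force|width'
python3 - <<'E'
from h import *
w=r.camera_params("wrist");s=r.get_state()
im=r.capture("wrist")[:,:,::-1];cv2.imwrite("pics/rel_w.png",im)
E
```

```text
tcp_pos: [0.4624, 0.0531, 0.2601]
eef_rot: [180.0, -0.0, 156.3]
contact_force: [-0.8, 1.1, -1.9]
[0.474 0.405 0.137] [-0.8  1.1 -1.9]
tcp_pos: [0.4625, 0.053, 0.2603]
contact_force: [-1.0, -0.2, 0.7]
gripper_width: 0.0286
gripper_force: 0.0
tcp_pos: [0.4624, 0.053, 0.2602]
contact_force: [0.1, 0.2, -0.5]
gripper_width: 0.05
gripper_force: 0.0
tcp_pos: [0.4636, 0.0535, 0.3549]
contact_force: [0.1, -0.4, 0.0]
gripper_width: 0.0526
gripper_force: 0.0
```

View pics/rel_w.png

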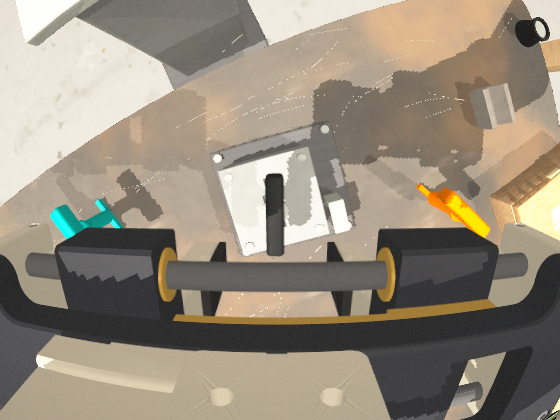

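The key stands upright in the lock, turned past lock x (handle at (275,213)), and the keeper is at (340,213). My last view is a close crop of the bolt gap.

```bash
python3 -c "
import cv2
w=cv2.imread('pics/rel_w.png')[150:250,255:375]
cv2.imwrite('pics/relc.png',cv2.resize(w,(720,600),interpolation=cv2.INTER_CUBIC))"
```

```text
(no output)
```

View pics/relc.png

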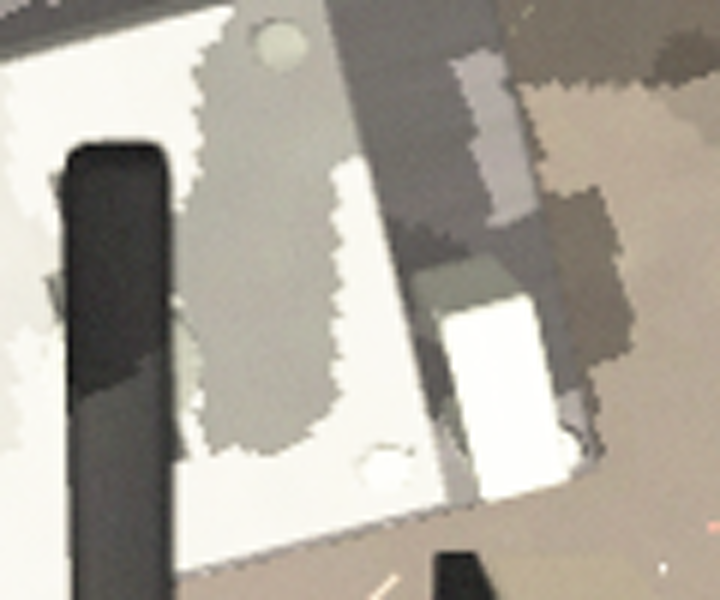

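The gap between case and keeper shows no bolt, and the handle sits about 14° past lock x. Touching the turnplate put the foot at about 13 mm or lower. I'm handing it in.

```bash
python3 -c "
from plant import r; print(r.get_state()['time_s']); print(r.close_job())"
```

```text
21.4
the job is handed in; nothing more can be done
None
```

I handed the job in at 21.4 s: the key stands released and upright in the lock, fully down in the slot as far as I can measure, and turned about 14° past lock x. I judged the bolt drawn from that angle and the empty gap at the keeper; no result came back.

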